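Close the hardware box on the joiner's bench

TASK

Close the pine hardware box: pick up the plywood cover with the red handle, lay it in the recess in the top of the box, and press it down against the stiff orange catch until it sits level and fully home on the ledges. Leave the grey cover with the black handle where it is.

Things in the scene. Friction and masses are not known exactly. Their poses are not given: they have to be found in the camera images.
- cover: Loose bare-plywood cover, a flat panel 150 (its x) by 110 (its y) by 9 mm thick, with a red bar handle on the middle of its top, 60 mm long along the cover's x, 22 mm wide along its y and 28 mm high (handle top 37 mm above the panel's underside). About 0.2 kg. Origin: centre of the panel's underside, z up. It starts flat on the bench and fits the box either way round.
- box: Fixed open pine box, 190 (its x) by 150 (its y) by 62 mm high. Origin: centre of its underside, on the bench; z up. Its walls are 10 mm thick, so the recess for the cover is 170 by 130 mm (10 mm of play on each side of the cover; the cover's long side goes along the box's x). At each x end a ledge 40 mm wide lies 50 mm above the bench, 12 mm below the rim; the cover, when home, lies on both ledges, its top 3 mm below the rim. The orange catch is at the +x end.
- catch_top (a point): Middle of the top of the orange catch, a bar 60 (along the box's y) by 12 mm rising from the ledge at the box's +x end, 58 mm from the box's centre along +x. At the start its top stands 16 to 20 mm above the ledge, so that a cover laid on it stays up at that end. It slides straight down under about 8 N and stays where it is pushed; pushed fully down it is level with the ledge. Press on the cover directly above it.
- spare: Loose grey cover of the same size and shape as the plywood one, with a black handle: not wanted, to be left where it is. Origin: centre of its underside.

How it is judged:
At the end, for the whole second after the job is handed in: The plywood cover lies still in the recess of the box, handle up: its centre within 20 mm of the box's centre seen from above, the middle of its underside less than 5 mm above the level of the ledges, and level within 0.06 rad (3.4 degrees). The grey cover has not been moved by more than 40 mm (horizontal distance between cover and box below 0.02 m and z of cover in the frame of box between 0.044 and 0.055 m and angle between cover's own z axis and vertical below 0.06 rad and linear speed of cover below 0.02 m/s); the robot touches nothing.
It fails at once if the grey cover is moved by more than 40 mm (distance of spare from where it was at the start of the episode above 0.04 m).
It also fails if it takes over 45 s, if anything falls off the work surface, if the arm or the gripper's body presses on something with over 40 N, if the wrist force passes 120 N, or if a joint passes its speed limit or range.

ROBOT

A 6-joint arm with a two-finger parallel gripper is mounted at the origin on the work surface. World frame = base frame: x ahead of the robot, y to its left, z up, the work surface at z = 0. Lengths are in m, angles in rad, forces in N, time in s.
With the tool pointing down it reaches from about 0.35 to 0.975 m from the base axis. Payload 4.9 kg.
Tool frame: the origin (TCP) lies at the very end of the fingers, on their centre line; the grasp point (between the pads) lies manip.grip_point_offset behind it (manip.grip_point_offset is the distance from the TCP to the grasp point, in m); z points along the fingers, y is the line along which they close (so a half turn about z gives the same grasp; the last joint's range is limited). The gripper opens to 85 mm and grips with 20 to 120 N. Pads are 22 mm wide; open, the fingers measure 114 mm over their backs; the gripper's body (76 mm by 85 mm) begins 54 mm behind the grasp point. The pads swing forward as they close: fully open they stand 13 mm farther back than shut.
Start: joints at [1.098, 0.053, 1.613, -0, 1.476, -0.119], TCP at [0.217, 0.586, 0.204] pointing down, gripper open.
Joint ranges: [-3.01, 3.01], [-1.01, 2.22], [0.06, 2.58], [-1.02, 4.17], [0.09, 2.62], [-3.14, 3.14]. Speed limits (rad/s): [2.57, 2.57, 3.14, 3.14, 3.14, 3.14].

INTERFACE

Orientations are given as a unit quaternion [w, x, y, z].
In Python, from plant import manip gives the robot as it stands.
- The arm moves only by the shell command python3 -m crank 'ROWS' [OPENING]. ROWS is JSON, a list of rows, each an object of numbers: "x", "y", "z": the shift along the tool's x, y, z in cm; "turn": the turn about the tool's z in rad. In form: [{"x": .., "y": .., "z": .., "turn": ..}, ...]. A call has 1 to 5 rows; each row shifts and turns the commanded pose from where the row before left it, along the tool's axes as they then stand; what a row does not reach is not made up. A row lasts 1/10 s, in which the tool goes at most 50 mm and 8.59 degrees, less where a joint would pass 70% of its speed; a pose out of reach is approached as far as the arm can. A call with a gripper value outside its range is refused whole. OPENING is the opening in per cent of the stroke, from 0 (shut) to 100 (fully open), set as the call begins (- or left out, the last holds). The fingers move at their own pace and stop on an object; the grip force is fixed at half the most. Time passes only in rows, so rows that do not move let the fingers close. It gives the time, the measured TCP pose, the force, the opening and the grip force at its end, in the units of the state.
- manip.state(): the state, without advancing time (a new reading comes with each control period).
- manip.grab_frame(name): name is "side" or "top" or "wrist"; returns (picture, depth): 420x560x3 uint8, red, green, blue; 420x560 float32, m along the optical axis (not along the pixel's ray), 0 where there is no reading.
- manip.camera_model(name): a dict with "mtx" (3x3 intrinsics, pixels), "world_to_cam" (4x4, takes a point from world to camera coordinates). Camera axes: x right, y down, z forward; pixel columns grow to the right and rows downward; lengths in m; the calibration is good to about 2 mm. The wrist camera is an equidistant fisheye: a pixel r from the principal point sees the ray r / f radians off the axis. A picture is of the moment at which its call begins: read the wrist's pose just before it. camera_model takes no time and is no camera call; for the wrist camera it gives the pose at the moment of the call.
- manip.job_done(): hands the job in; it is judged then, once.
The state is a dict: "time": time; "joint_pos": joint angles; "joint_vel": joint speeds; "joint_efforts": joint torques, N m; "tool_pos": TCP position; "tool_rot": TCP orientation; "contact_force": force on the tool from outside, world axes, zero at the start; "ft_torque": the same for the moment, N m; "gripper_width": opening from 0.0 (shut) to 1.0 (fully open); "grasp_force": force on a finger pad.
Only numpy, scipy, OpenCV 4.12 (cv2) and the standard library are available. Lean on these libraries where they do the work, as an engineer would, in place of code of your own. Each camera call takes 0.05 s, during which the arm holds its last target. There are 200 camera calls.

## Working session

There is one attempt and no reset: what is moved stays moved. The work goes in short steps, Python scripts to look and compute and a shell command to move; the robot and the scene stay as the last step left them, time stands still between calls to the robot, and variables do not carry over. Pictures are saved under pics/ and viewed, at most 10 in all, crops included, and the job is handed in when it is done.

```bash
mkdir -p pics; ls
python3 - <<'E'
from plant import manip
import cv2,numpy as np
s=manip.state();print(s, manip.grip_point_offset)
for n in("top","side"):
    p,d=manip.grab_frame(n);cv2.imwrite(f"pics/{n}0.png",p[:,:,::-1]);np.save(f"pics/{n}0.npy",d)
    c=manip.camera_model(n);print(c)
E
```

```text
pics
{'time': 0.0, 'joint_pos': array([ 1.09800805e+00,  5.33651537e-02,  1.61430208e+00, -1.22478966e-05,
        1.47600057e+00, -1.18993271e-01]), 'joint_vel': array([-1.93098218e-06, -2.11627354e-03, -1.46837523e-03,  1.34010417e-03,
        2.86662663e-04,  1.39011526e-03]), 'joint_efforts': array([-2.19145863e-03, -3.93681943e+01, -3.70172060e+01, -3.12323000e-04,
        6.98476390e-03,  2.59572055e-06]), 'tool_pos': array([0.21622333, 0.58567771, 0.20265311]), 'tool_rot': array([-2.96717571e-04,  1.75975674e-01,  9.84393969e-01, -9.94262080e-04]), 'contact_force': array([-0.04660703, -0.27984448, -0.56992564]), 'ft_torque': array([ 0.03804515, -0.01774075,  0.00195206]), 'grasp_force': 0.0, 'gripper_width': 1.0010226398729862} 0.0187
{'mtx': array([[443.29681077,   0.        , 277.82864931],
       [  0.        , 443.29681077, 209.85699214],
       [  0.        ,   0.        ,   1.        ]]), 'world_to_cam': array([[ 0.01279267, -0.99969903,  0.02093313, -0.00115996],
       [-0.98986703, -0.01562215, -0.14113542,  0.55599506],
       [ 0.14141996, -0.01891552, -0.98976896,  0.87030012],
       [ 0.        ,  0.        ,  0.        ,  1.        ]])}
{'mtx': array([[499.52164414,   0.        , 284.83616112],
       [  0.        , 499.52164414, 203.41761275],
       [  0.        ,   0.        ,   1.        ]]), 'world_to_cam': array([[ 0.90765117, -0.41971053, -0.00352538, -0.50508271],
       [-0.28624478, -0.6128362 , -0.73654308,  0.23094648],
       [ 0.30697441,  0.66953331, -0.67638144,  1.01907338],
       [ 0.        ,  0.        ,  0.        ,  1.        ]])}
```

View pics/top0.png

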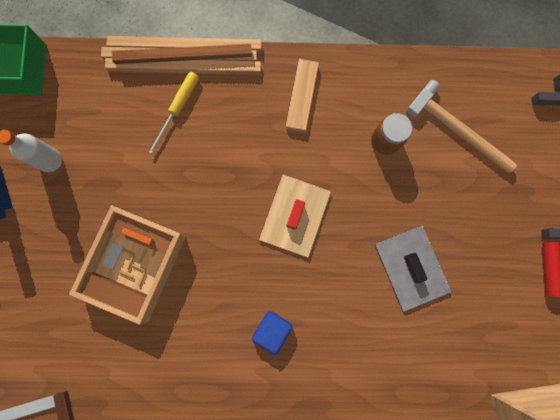

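View pics/side0.png

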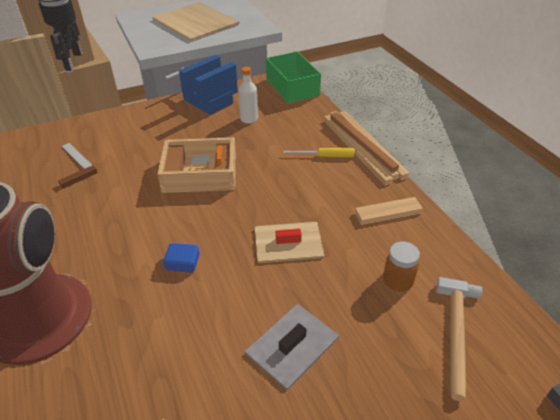

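The top view shows the plywood cover at about (296,217), its handle running (300,203)–(292,228). The box is at about (128,265) with its orange catch at (138,237), and the grey cover is at about (413,269). I'll enlarge the cover and box to read their corners.

Run:
```python
import cv2,numpy as np
p=cv2.imread("pics/top0.png")
a=cv2.resize(p[200:330,60:190],(400*13//10,520),interpolation=cv2.INTER_CUBIC)[:, :520]
b=cv2.resize(p[170:265,255:335],(0,0),fx=3.4,fy=3.4,interpolation=cv2.INTER_CUBIC)
o=np.zeros((520,800,3),np.uint8);o[:,:520]=a;o[:b.shape[0],525:525+b.shape[1]]=b
cv2.imwrite("pics/crop0.png",o);print(b.shape)
```

```text
(323, 272, 3)
```

View pics/crop0.png

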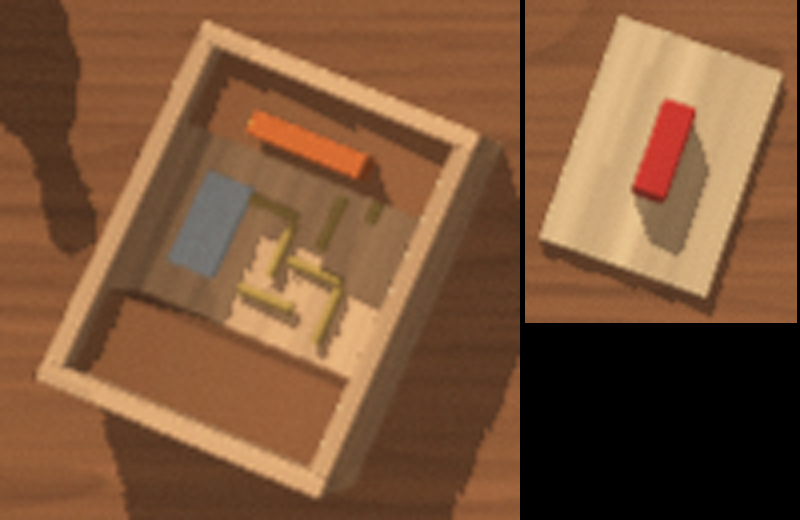

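The crop shows the box rim corners at (207,20), (482,137), (318,497), (38,375), with the catch top at the upper (far) end. The cover top corners are at (620,15), (782,72), (708,300), (541,239).

```bash
cat > h.py <<'E'
import numpy as np
from plant import manip
def w(n,uv,z):
    c=manip.camera_model(n);T=np.linalg.inv(c["world_to_cam"])
    r=T[:3,:3]@np.linalg.solve(c["mtx"],[*uv,1]);o=T[:3,3]
    return o+r*(z-o[2])/r[2]
def fit(P): # corners TL,TR,BR,BL in the top image
    P=np.array(P)[:,:2];d=(P[0]+P[1]-P[2]-P[3])/2;e=(P[0]+P[3]-P[1]-P[2])/2
    return P.mean(0),np.degrees(np.arctan2(d[1],d[0])),np.linalg.norm(d),np.degrees(np.arctan2(e[1],e[0]))-90,np.linalg.norm(e)
E
python3 - <<'E'
from h import *
b=[(207,20),(482,137),(318,497),(38,375)]
print("box",fit([w("top",(60+u/4,200+v/4),.062) for u,v in b]))
c=[(620,15),(782,72),(708,300),(541,239)]
print("cov",fit([w("top",(255+(u-525)/3.4,170+v/3.4),.009) for u,v in c]))
print("catch",w("top",(60+309/4,200+143/4),.068))
s=manip.state()
from scipy.spatial.transform import Rotation as R
q=s["tool_rot"];print(R.from_quat([*q[1:],q[0]]).as_matrix())
E
```

```text
box (array([0.44203783, 0.3033299 ]), np.float64(-21.934038918548872), np.float64(0.18780218056443632), np.float64(-22.10952631545267), np.float64(0.14900933622897744))
cov (array([ 0.54851477, -0.03163308]), np.float64(-18.12227804290218), np.float64(0.15021450248924786), np.float64(-19.02002002929416), np.float64(0.10883424594467599))
catch [0.49633162 0.28191248 0.068     ]
[[-9.38070390e-01  3.46443769e-01 -8.11495378e-04]
 [ 3.46444666e-01  9.38068968e-01 -1.64461380e-03]
 [ 1.91472428e-04 -1.82390175e-03 -9.99998318e-01]]
```

```bash
python3 -m crank '[{"x":-3.5,"y":-3.1},{"x":-3.5,"y":-3.1},{"x":-3.5,"y":-3.1},{"x":-3.5,"y":-3.1},{"x":-3.5,"y":-3.1}]' 100; python3 -m crank '[{"x":-3.5,"y":-3.1},{"x":-3.5,"y":-3.1},{"x":-3.5,"y":-3.1},{"x":-3.5,"y":-3.1},{"x":-3.5,"y":-3.1}]'; python3 -m crank '[{"x":-3.5,"y":-3.1},{"x":-3.5,"y":-3.1},{"x":-3.5,"y":-3.1},{"x":-3.5,"y":-3.1},{"x":-3.5,"y":-3.1}]'; python3 -m crank '[{"turn":-0.03},{}]'
```

```text
schema error: expected keys x, y, z, turn
schema error: expected keys x, y, z, turn
schema error: expected keys x, y, z, turn
schema error: expected keys x, y, z, turn
```

```bash
python3 -m crank '[{"x":-3.5,"y":-3.1,"z":0,"turn":0},{"x":-3.5,"y":-3.1,"z":0,"turn":0},{"x":-3.5,"y":-3.1,"z":0,"turn":0},{"x":-3.5,"y":-3.1,"z":0,"turn":0},{"x":-3.5,"y":-3.1,"z":0,"turn":0}]' 100
```

```text
time: 0.6
tool_pos: [0.3272, 0.3784, 0.2034]
tool_rot: [-0.0, 0.176, 0.984, -0.0]
contact_force: [0.9, -0.0, 0.4]
gripper_width: 0.999
grasp_force: 0.0
```

```bash
python3 -m crank '[{"x":-3.5,"y":-3.1,"z":0,"turn":0},{"x":-3.5,"y":-3.1,"z":0,"turn":0},{"x":-3.5,"y":-3.1,"z":0,"turn":0},{"x":-3.5,"y":-3.1,"z":0,"turn":0},{"x":-3.5,"y":-3.1,"z":0,"turn":0}]'; python3 -m crank '[{"x":-3.5,"y":-3.1,"z":0,"turn":0},{"x":-3.5,"y":-3.1,"z":0,"turn":0},{"x":-3.5,"y":-3.1,"z":0,"turn":0},{"x":-3.5,"y":-3.1,"z":0,"turn":0},{"x":-3.5,"y":-3.1,"z":0,"turn":0}]'; python3 -m crank '[{"x":0,"y":0,"z":0,"turn":-0.03},{"x":0,"y":0,"z":0,"turn":0},{"x":0,"y":0,"z":0,"turn":0}]'
python3 - <<'E'
from h import *
import cv2
p,d=manip.grab_frame("wrist");cv2.imwrite("pics/w1.png",p[:,:,::-1])
s=manip.state();print(s["tool_pos"],s["tool_rot"])
E
```

```text
time: 1.1
tool_pos: [0.4377, 0.1724, 0.2036]
tool_rot: [-0.0, 0.176, 0.984, 0.0]
contact_force: [0.4, 0.4, 1.2]
gripper_width: 0.999
grasp_force: 0.0
time: 1.6
tool_pos: [0.5482, -0.0337, 0.2034]
tool_rot: [-0.0, 0.176, 0.984, 0.0]
contact_force: [0.6, 0.2, 0.3]
gripper_width: 1.004
grasp_force: 0.0
time: 1.9
tool_pos: [0.5474, -0.0311, 0.2034]
tool_rot: [-0.001, 0.161, 0.987, 0.0]
contact_force: [-0.1, 0.2, 0.6]
gripper_width: 1.001
grasp_force: 0.0
[ 0.54737248 -0.03080519  0.20362222] [-3.01034882e-04  1.60746653e-01  9.86995647e-01  1.25444807e-04]
```

View pics/w1.png

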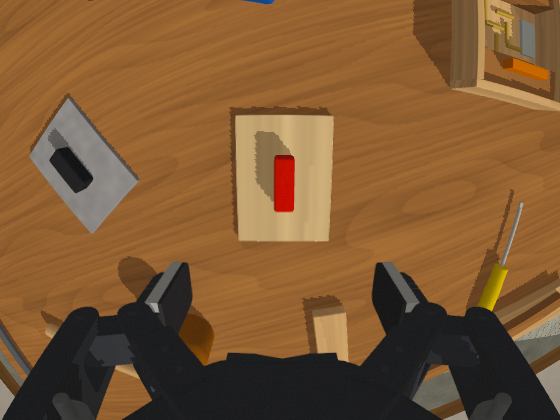

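The wrist view shows the red handle centred at (285,184), midway between the fingers and parallel to the pads. Next I descend to TCP z of about 0.013 and grip.

```bash
python3 -m crank '[{"x":0,"y":0,"z":4,"turn":0},{"x":0,"y":0,"z":4,"turn":0},{"x":0,"y":0,"z":4,"turn":0},{"x":0,"y":0,"z":3,"turn":0},{"x":0,"y":0,"z":2,"turn":0}]'; python3 -m crank '[{"x":0,"y":0,"z":1,"turn":0},{"x":0,"y":0,"z":1,"turn":0},{"x":0,"y":0,"z":0,"turn":0}]'; python3 -m crank '[{"x":0,"y":0,"z":0,"turn":0},{"x":0,"y":0,"z":0,"turn":0},{"x":0,"y":0,"z":0,"turn":0},{"x":0,"y":0,"z":0,"turn":0},{"x":0,"y":0,"z":0,"turn":0}]' 0;python3 -m crank '[{"x":0,"y":0,"z":0,"turn":0},{"x":0,"y":0,"z":0,"turn":0},{"x":0,"y":0,"z":0,"turn":0},{"x":0,"y":0,"z":0,"turn":0},{"x":0,"y":0,"z":0,"turn":0}]' 0
```

```text
time: 2.45
tool_pos: [0.5457, -0.03, 0.0311]
tool_rot: [-0.002, 0.16, 0.987, 0.0]
contact_force: [0.7, -0.1, -1.1]
gripper_width: 0.998
grasp_force: 0.0
time: 2.75
tool_pos: [0.5474, -0.0312, 0.0134]
tool_rot: [-0.001, 0.161, 0.987, 0.0]
contact_force: [0.7, -0.6, -0.0]
gripper_width: 1.0
grasp_force: 0.0
time: 3.25
tool_pos: [0.5482, -0.0319, 0.0143]
tool_rot: [0.0, 0.161, 0.987, -0.0]
contact_force: [-0.6, -0.8, -1.2]
gripper_width: 0.142
grasp_force: 0.0
time: 3.75
tool_pos: [0.5478, -0.0318, 0.0138]
tool_rot: [-0.0, 0.161, 0.987, -0.0]
contact_force: [-0.2, -0.2, -0.3]
gripper_width: -0.001
grasp_force: 0.0
```

Run:
```python
from h import *
import cv2
p,d=manip.grab_frame("wrist");q,_=manip.grab_frame("side")
a=cv2.resize(p,(480,360));b=cv2.resize(q[180:340,170:370],(320,256),interpolation=cv2.INTER_CUBIC)
o=np.zeros((360,800,3),np.uint8);o[:,:480]=a;o[:256,480:]=b
cv2.imwrite("pics/w2.png",o[:,:,::-1])
```

```text
(no output)
```

View pics/w2.png

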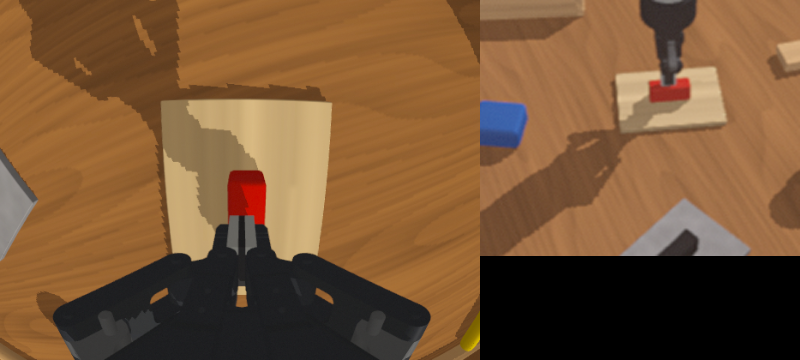

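The fingers have shut without holding the handle, and in the side crop their tips appear at the handle's top edge. I'll use depth to check where the handle and fingertips really are.

Run:
```python
from h import *
import cv2
def proj(n,P):
    c=manip.camera_model(n);q=(c["world_to_cam"]@[*P,1])[:3];k=c["mtx"]@q;return k[:2]/k[2],q[2]
t=manip.state()["tool_pos"]
print("tcp px",proj("side",t),proj("side",t+[0,0,.02]))
p,d=manip.grab_frame("side")
c=manip.camera_model("side");T=np.linalg.inv(c["world_to_cam"])
v,u=np.mgrid[215:265,250:330];z=d[v,u]
X=np.stack([(u-c["mtx"][0,2])/c["mtx"][0,0]*z,(v-c["mtx"][1,2])/c["mtx"][1,1]*z,z,np.ones_like(z)],-1)@T.T
col=p[v,u].astype(int)
red=(col[...,0]>110)&(col[...,1]<60)
H=X[red][:,:3];top=H[H[:,2]>np.percentile(H[:,2],90)-.004]
print("red z",np.percentile(H[:,2],[5,50,95]),"top",top.mean(0),top.min(0),top.max(0))
for vv in range(215,240,3): print(vv,[ (uu,X[vv-215,uu-250,:3].round(3).tolist(),col[vv-215,uu-250].tolist()) for uu in (287,)])
pl=(col[...,0]>150)&(col[...,1]>110);print("panel z",np.percentile(X[pl][:,2],[5,50,95]))
cv2.imwrite("pics/s3.png",cv2.resize(p[190:270,240:340],(800,600),interpolation=cv2.INTER_CUBIC)[:,:,::-1])
```

```text
tcp px (array([287.22508454, 239.4349081 ]), np.float64(1.1565692925926676)) (array([287.22254426, 233.42361747]), np.float64(1.1430416637117584))
red z [0.01634912 0.03082229 0.03833448] top [ 0.54687819 -0.03570319  0.03683795] [ 0.52173439 -0.05039936  0.03393223] [ 0.57574597 -0.01894711  0.04049575]
215 [(287, [0.528, -0.072, 0.136], [69, 63, 63])]
218 [(287, [0.528, -0.072, 0.127], [80, 74, 71])]
221 [(287, [0.522, -0.087, 0.134], [70, 61, 58])]
224 [(287, [0.522, -0.087, 0.125], [60, 49, 45])]
227 [(287, [0.542, -0.043, 0.067], [59, 50, 45])]
230 [(287, [0.54, -0.047, 0.062], [59, 47, 44])]
233 [(287, [0.545, -0.037, 0.042], [106, 75, 72])]
236 [(287, [0.543, -0.042, 0.037], [150, 50, 42])]
239 [(287, [0.543, -0.042, 0.027], [145, 46, 35])]
panel z [-0.00172659  0.00807342  0.01191669]
```

View pics/s3.png

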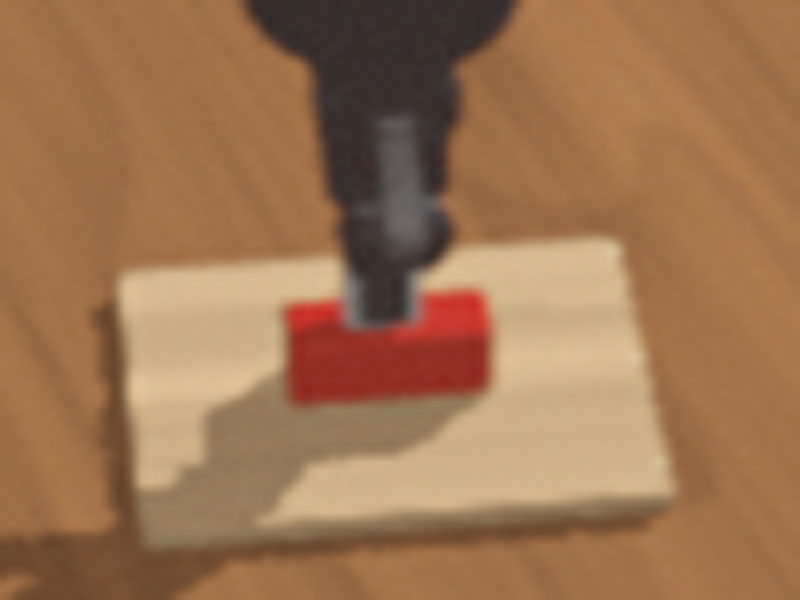

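The picture shows the shut fingertips resting just over the handle top at about (380,325) in the crop. Real tip height is about 0.039, so the reported TCP z reads roughly 25 mm low. XY alignment is good. I'll open, go about 24 mm lower while watching the force, and grip again.

```bash
python3 -m crank '[{"x":0,"y":0,"z":0,"turn":0},{"x":0,"y":0,"z":0,"turn":0},{"x":0,"y":0,"z":0,"turn":0},{"x":0,"y":0,"z":0,"turn":0},{"x":0,"y":0,"z":0,"turn":0}]' 100; python3 -m crank '[{"x":0,"y":0,"z":0,"turn":0},{"x":0,"y":0,"z":0.5,"turn":0},{"x":0,"y":0,"z":0.5,"turn":0},{"x":0,"y":0,"z":0.4,"turn":0},{"x":0,"y":0,"z":0,"turn":0}]'; python3 -m crank '[{"x":0,"y":0,"z":0.5,"turn":0},{"x":0,"y":0,"z":0.4,"turn":0},{"x":0,"y":0,"z":0,"turn":0}]'; python3 -m crank '[{"x":0,"y":0,"z":0,"turn":0},{"x":0,"y":0,"z":0,"turn":0},{"x":0,"y":0,"z":0,"turn":0},{"x":0,"y":0,"z":0,"turn":0},{"x":0,"y":0,"z":0,"turn":0}]' 0;python3 -m crank '[{"x":0,"y":0,"z":0,"turn":0},{"x":0,"y":0,"z":0,"turn":0},{"x":0,"y":0,"z":0,"turn":0}]'
```

```text
time: 4.4
tool_pos: [0.5479, -0.0318, 0.0139]
tool_rot: [0.0, 0.161, 0.987, -0.0]
contact_force: [-0.0, 0.4, 0.1]
gripper_width: 0.843
grasp_force: 0.0
time: 4.9
tool_pos: [0.547, -0.0317, -0.0013]
tool_rot: [-0.001, 0.161, 0.987, 0.0]
contact_force: [0.6, 0.2, 0.1]
gripper_width: 1.003
grasp_force: 0.0
time: 5.2
tool_pos: [0.5473, -0.0317, -0.0099]
tool_rot: [-0.001, 0.161, 0.987, 0.0]
contact_force: [0.6, 0.5, -0.6]
gripper_width: 0.994
grasp_force: 0.0
time: 5.7
tool_pos: [0.5486, -0.0319, -0.0083]
tool_rot: [0.001, 0.161, 0.987, 0.0]
contact_force: [0.4, -1.5, -1.6]
gripper_width: 0.241
grasp_force: 61.2
time: 6.0
tool_pos: [0.5485, -0.0319, -0.0085]
tool_rot: [0.001, 0.161, 0.987, 0.0]
contact_force: [0.2, 0.1, 2.9]
gripper_width: 0.238
grasp_force: 62.1
```

```bash
python3 -m crank '[{"x":0,"y":0,"z":-1,"turn":0},{"x":0,"y":0,"z":-3,"turn":0},{"x":0,"y":0,"z":-4,"turn":0},{"x":0,"y":0,"z":-4,"turn":0},{"x":0,"y":0,"z":-1,"turn":0}]'; python3 -m crank '[{"x":1,"y":1.4,"z":0,"turn":0},{"x":2,"y":2.8,"z":0,"turn":0},{"x":2.5,"y":3.4,"z":0,"turn":0},{"x":2.5,"y":3.4,"z":0,"turn":0},{"x":2.5,"y":3.4,"z":0,"turn":0}]'; python3 -m crank '[{"x":2.5,"y":3.4,"z":0,"turn":0},{"x":2.5,"y":3.4,"z":0,"turn":0},{"x":2.5,"y":3.4,"z":0,"turn":0},{"x":1.7,"y":2.4,"z":0,"turn":0},{"x":1,"y":1.4,"z":0,"turn":0.06}]';  python3 -m crank '[{"x":0,"y":0,"z":0,"turn":0},{"x":0,"y":0,"z":0,"turn":0},{"x":0,"y":0,"z":0,"turn":0}]'
python3 - <<'E'
from h import *
import cv2
p,_=manip.grab_frame("wrist");q,_=manip.grab_frame("side")
a=cv2.resize(p,(480,360));b=cv2.resize(q[80:220,120:280],(320,280),interpolation=cv2.INTER_CUBIC)
o=np.zeros((360,800,3),np.uint8);o[:,:480]=a;o[:280,480:]=b
cv2.imwrite("pics/w4.png",o[:,:,::-1])
E
```

```text
time: 6.5
tool_pos: [0.5507, -0.0324, 0.1264]
tool_rot: [0.004, 0.161, 0.987, -0.0]
contact_force: [1.3, 0.3, -0.9]
gripper_width: 0.239
grasp_force: 61.4
time: 7.0
tool_pos: [0.4909, 0.1399, 0.1177]
tool_rot: [-0.003, 0.161, 0.987, -0.001]
contact_force: [0.5, -0.1, -0.9]
gripper_width: 0.241
grasp_force: 61.4
time: 7.5
tool_pos: [0.4383, 0.305, 0.1176]
tool_rot: [-0.002, 0.19, 0.982, -0.001]
contact_force: [-0.3, -0.2, -1.5]
gripper_width: 0.238
grasp_force: 61.4
time: 7.8
tool_pos: [0.4412, 0.3024, 0.1195]
tool_rot: [-0.001, 0.191, 0.982, -0.001]
contact_force: [0.7, 0.7, -1.7]
gripper_width: 0.241
grasp_force: 61.4
```

View pics/w4.png

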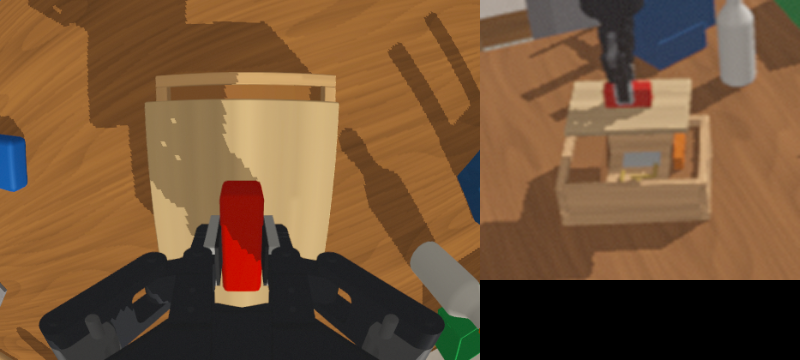

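The cover hangs level and parallel over the box; the box's far rim is visible at (157–336,77), centred about 4 px to the right of the cover. I'll nudge 2 mm along tool y and lower onto the catch.

```bash
python3 -m crank '[{"x":0,"y":0.2,"z":1,"turn":0},{"x":0,"y":0,"z":2,"turn":0},{"x":0,"y":0,"z":1.5,"turn":0},{"x":0,"y":0,"z":1,"turn":0},{"x":0,"y":0,"z":0,"turn":0}]'; python3 -m crank '[{"x":0,"y":0,"z":0.2,"turn":0},{"x":0,"y":0,"z":0.2,"turn":0},{"x":0,"y":0,"z":0.2,"turn":0},{"x":0,"y":0,"z":0,"turn":0}]'
```

```text
time: 8.4
tool_pos: [0.4413, 0.3042, 0.0634]
tool_rot: [-0.002, 0.191, 0.982, -0.001]
contact_force: [-0.1, -0.7, -2.4]
gripper_width: 0.241
grasp_force: 61.4
time: 8.8
tool_pos: [0.4434, 0.3056, 0.0611]
tool_rot: [0.001, 0.191, 0.982, 0.0]
contact_force: [-1.4, -0.5, 0.7]
gripper_width: 0.241
grasp_force: 61.9
```

```bash
python3 -m crank '[{"x":0,"y":0,"z":0.3,"turn":0},{"x":0,"y":0,"z":0.3,"turn":0},{"x":0,"y":0,"z":0.3,"turn":0},{"x":0,"y":0,"z":0,"turn":0}]'; python3 -m crank '[{"x":0,"y":0,"z":0,"turn":0},{"x":0,"y":0,"z":0,"turn":0},{"x":0,"y":0,"z":0,"turn":0},{"x":0,"y":0,"z":0,"turn":0},{"x":0,"y":0,"z":0,"turn":0}]' 100;  python3 -m crank '[{"x":0,"y":0,"z":0,"turn":0},{"x":0,"y":0,"z":-2,"turn":0},{"x":0,"y":0,"z":-3,"turn":0},{"x":0,"y":0,"z":-1,"turn":0},{"x":0,"y":0,"z":0,"turn":0}]'
python3 - <<'E'
from h import *
import cv2
p,_=manip.grab_frame("wrist");q,_=manip.grab_frame("side")
a=cv2.resize(p,(480,360));b=cv2.resize(q[80:220,120:280],(320,280),interpolation=cv2.INTER_CUBIC)
o=np.zeros((360,800,3),np.uint8);o[:,:480]=a;o[:280,480:]=b
cv2.imwrite("pics/w5.png",o[:,:,::-1])
E
```

```text
time: 9.2
tool_pos: [0.4435, 0.3056, 0.0522]
tool_rot: [0.001, 0.191, 0.982, 0.001]
contact_force: [-2.2, -1.0, 5.9]
gripper_width: 0.246
grasp_force: 62.3
time: 9.7
tool_pos: [0.4427, 0.3051, 0.0508]
tool_rot: [-0.0, 0.191, 0.982, -0.0]
contact_force: [0.4, 0.1, -0.2]
gripper_width: 0.998
grasp_force: 0.0
time: 10.2
tool_pos: [0.4442, 0.3059, 0.1131]
tool_rot: [0.002, 0.191, 0.982, 0.001]
contact_force: [-0.8, -0.7, -0.6]
gripper_width: 0.999
grasp_force: 0.0
```

View pics/w5.png

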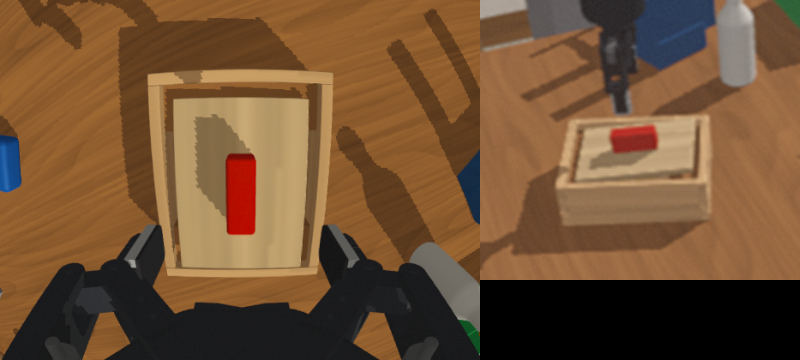

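The cover is in the recess, with its near (+x) end held up on the catch. I'll shut the fingers and move 57 mm toward the box's +x end, above the catch, then press.

```bash
python3 -m crank '[{"x":-2,"y":-0.1,"z":0,"turn":0},{"x":-2.5,"y":-0.2,"z":0,"turn":0},{"x":-1.2,"y":0,"z":0,"turn":0},{"x":0,"y":0,"z":0,"turn":0},{"x":0,"y":0,"z":0,"turn":0}]' 0; python3 -m crank '[{"x":0,"y":0,"z":0,"turn":0},{"x":0,"y":0,"z":1,"turn":0},{"x":0,"y":0,"z":2,"turn":0},{"x":0,"y":0,"z":2,"turn":0},{"x":0,"y":0,"z":0.5,"turn":0}]'; python3 -m crank '[{"x":0,"y":0,"z":0.3,"turn":0},{"x":0,"y":0,"z":0.3,"turn":0},{"x":0,"y":0,"z":0.2,"turn":0},{"x":0,"y":0,"z":0,"turn":0}]'
```

```text
time: 10.8
tool_pos: [0.4941, 0.2807, 0.11]
tool_rot: [-0.001, 0.191, 0.982, -0.0]
contact_force: [-0.5, 0.2, -0.2]
gripper_width: 0.143
grasp_force: 0.0
time: 11.3
tool_pos: [0.4918, 0.2804, 0.0525]
tool_rot: [-0.002, 0.19, 0.982, -0.001]
contact_force: [-1.0, -0.6, -0.9]
gripper_width: -0.0
grasp_force: 0.0
time: 11.7
tool_pos: [0.4949, 0.2812, 0.0484]
tool_rot: [0.0, 0.191, 0.982, 0.0]
contact_force: [0.5, -0.1, 1.0]
gripper_width: 0.001
grasp_force: 0.0
```

```bash
python3 -m crank '[{"x":0,"y":0,"z":0.3,"turn":0},{"x":0,"y":0,"z":0.2,"turn":0},{"x":0,"y":0,"z":0,"turn":0}]'; python3 -m crank '[{"x":0,"y":0,"z":0.2,"turn":0},{"x":0,"y":0,"z":0.2,"turn":0},{"x":0,"y":0,"z":0,"turn":0}]';python3 -m crank '[{"x":0,"y":0,"z":0.2,"turn":0},{"x":0,"y":0,"z":0.1,"turn":0},{"x":0,"y":0,"z":0,"turn":0}]'
```

```text
time: 12.0
tool_pos: [0.495, 0.2812, 0.0435]
tool_rot: [0.0, 0.191, 0.982, 0.0]
contact_force: [-0.7, -0.1, 2.6]
gripper_width: 0.004
grasp_force: 1.0
time: 12.3
tool_pos: [0.4953, 0.2811, 0.04]
tool_rot: [0.001, 0.191, 0.982, 0.0]
contact_force: [-0.8, -1.5, 6.3]
gripper_width: -0.005
grasp_force: 3.1
time: 12.6
tool_pos: [0.4954, 0.281, 0.0371]
tool_rot: [0.001, 0.191, 0.982, 0.0]
contact_force: [-1.4, -0.9, 5.0]
gripper_width: -0.003
grasp_force: 2.7
```

Pressing at about 6 N, so the catch is sliding. I'll continue in small steps until the force rises.

```bash
python3 -m crank '[{"x":0,"y":0,"z":0.2,"turn":0},{"x":0,"y":0,"z":0.1,"turn":0},{"x":0,"y":0,"z":0,"turn":0}]'; python3 -m crank '[{"x":0,"y":0,"z":0.1,"turn":0},{"x":0,"y":0,"z":0.1,"turn":0},{"x":0,"y":0,"z":0,"turn":0}]'
```

```text
time: 12.9
tool_pos: [0.4956, 0.2809, 0.0341]
tool_rot: [0.001, 0.191, 0.982, 0.0]
contact_force: [0.3, -1.3, 5.2]
gripper_width: 0.001
grasp_force: 2.6
time: 13.2
tool_pos: [0.4957, 0.2809, 0.0322]
tool_rot: [0.001, 0.191, 0.982, 0.0]
contact_force: [-0.3, -2.2, 5.4]
gripper_width: -0.002
grasp_force: 2.8
```

```bash
for i in 1; do python3 -m crank '[{"x":0,"y":0,"z":0.1,"turn":0},{"x":0,"y":0,"z":0.1,"turn":0},{"x":0,"y":0,"z":0,"turn":0}]'; done; python3 -m crank '[{"x":0,"y":0,"z":0.1,"turn":0},{"x":0,"y":0,"z":0.1,"turn":0},{"x":0,"y":0,"z":0,"turn":0}]'
```

```text
time: 13.5
tool_pos: [0.4958, 0.2809, 0.0316]
tool_rot: [0.001, 0.191, 0.982, -0.0]
contact_force: [-4.4, -4.7, 13.3]
gripper_width: -0.001
grasp_force: 6.6
time: 13.8
tool_pos: [0.4958, 0.2809, 0.0316]
tool_rot: [0.001, 0.191, 0.982, -0.0]
contact_force: [-9.0, -5.7, 23.7]
gripper_width: -0.003
grasp_force: 11.9
```

The motion has stopped and the force has climbed to 24 N, so the cover is against the ledge. I'll retract and check.

```bash
python3 -m crank '[{"x":0,"y":0,"z":-1,"turn":0},{"x":0,"y":0,"z":-3,"turn":0},{"x":0,"y":0,"z":-4,"turn":0},{"x":0,"y":0,"z":-4,"turn":0},{"x":0,"y":0,"z":0,"turn":0}]'; python3 -m crank '[{"x":-3,"y":-3,"z":0,"turn":0},{"x":-3.5,"y":-3.5,"z":0,"turn":0},{"x":-3.5,"y":-3.5,"z":0,"turn":0},{"x":-3.5,"y":-3.5,"z":0,"turn":0},{"x":-2,"y":-2,"z":0,"turn":0}]'; python3 -m crank '[{"x":0,"y":0,"z":0,"turn":0},{"x":0,"y":0,"z":0,"turn":0},{"x":0,"y":0,"z":0,"turn":0}]'
python3 - <<'E'
from h import *
import cv2
p,_=manip.grab_frame("top");q,d=manip.grab_frame("side")
a=cv2.resize(p[200:330,60:190],(480,480),interpolation=cv2.INTER_CUBIC);b=cv2.resize(q[110:210,130:260],(320,246),interpolation=cv2.INTER_CUBIC)
o=np.zeros((480,800,3),np.uint8);o[:,:480]=a;o[:246,480:]=b
cv2.imwrite("pics/f6.png",o[:,:,::-1])
for n in("top","side"):
    p,d=manip.grab_frame(n)
    c=manip.camera_model(n);T=np.linalg.inv(c["world_to_cam"]);v,u=np.mgrid[:420,:560]
    X=np.stack([(u-c["mtx"][0,2])/c["mtx"][0,0]*d,(v-c["mtx"][1,2])/c["mtx"][1,1]*d,d,np.ones_like(d)],-1)@T.T
    rel=(X[...,:2]-[.442,.3033]);a=np.radians(-22);lx=rel@[np.cos(a),np.sin(a)];ly=rel@[-np.sin(a),np.cos(a)]
    m=(abs(lx)<.065)&(abs(ly)<.045)&((abs(lx)>.038)|(abs(ly)>.02))&(X[...,2]>.04)&(X[...,2]<.08)&(d>0)
    A=np.c_[lx[m],ly[m],np.ones(m.sum())];print(n,m.sum(),np.linalg.lstsq(A,X[...,2][m],rcond=None)[0])
    r=(abs(lx)<.1)&(abs(ly)<.1)&(p[...,0]>110)&(p[...,1]<60)&(X[...,2]>.075);print("handle",lx[r].mean(),ly[r].mean(),X[...,2][r].max())
E
```

```text
time: 14.3
tool_pos: [0.4984, 0.2827, 0.1542]
tool_rot: [0.005, 0.191, 0.982, 0.003]
contact_force: [0.4, -0.8, 1.0]
gripper_width: 0.0
grasp_force: 0.0
time: 14.8
tool_pos: [0.5807, 0.0761, 0.1459]
tool_rot: [-0.0, 0.192, 0.981, -0.0]
contact_force: [0.8, -0.2, 0.0]
gripper_width: -0.001
grasp_force: 0.0
time: 15.1
tool_pos: [0.5795, 0.0801, 0.1462]
tool_rot: [-0.001, 0.19, 0.982, 0.0]
contact_force: [0.5, 1.0, 0.2]
gripper_width: 0.002
grasp_force: 0.0
top 2193 [-0.00245188  0.00072809  0.05839286]
handle 0.0033986661664962346 -0.0037840510265255652 0.08989785701386344
side 628 [-0.00116353  0.00189493  0.05921656]
handle 0.004570341196713425 -0.00532672249615931 0.09111673962203803
```

View pics/f6.png

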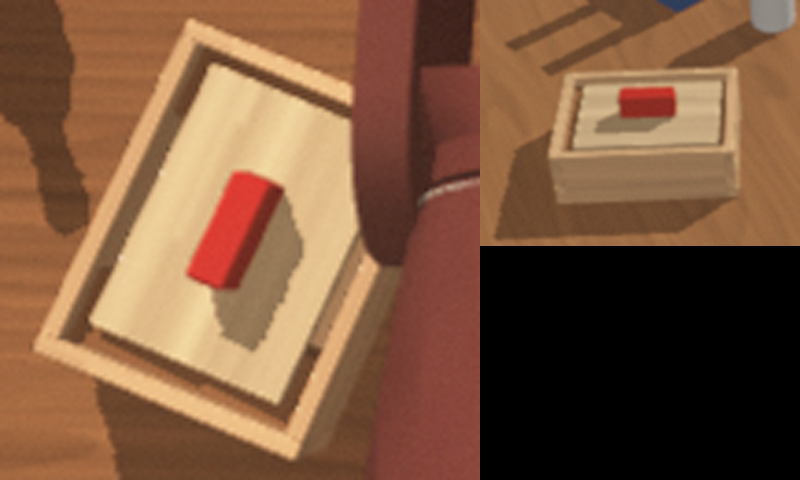

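The cover sits in the recess, handle up. Depth puts its top at about 0.059 m, tilted less than 0.003 rad and about 5 mm off centre. The arm is clear, so I'm handing in.

```bash
python3 -c "
from plant import manip
print(manip.job_done())"
```

```text
the job is handed in; nothing more can be done
None
```

The plywood cover is home and level in the box (top at about 59 mm, roughly 5 mm off centre), I never went near the grey cover, and the job was handed in at about 15 s; no verdict came back.

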